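# Switch off the curing lamp and hold the box's lid open

## Task

Turn the knob of the blue lamp dimmer fully anticlockwise to its off stop while the UV curing box is still shut; only then lift the box's lid by its handle to 60 degrees open, so that the screen inside can be taken out. The lid would fall shut by itself, so finish while still holding it steady at 60 degrees: do not let go. Leave the screen and everything else on the bench where it is.

Things in the scene. Friction and masses are not known exactly. Their poses are not given: they have to be found in the camera images.
- knob_grip (a point): Point on the knob's axis at the height to grip it. The knob is a black bar grip 42 mm long, 14 mm thick and 32 mm high on a 44 mm disc, on top of a blue lamp dimmer 110 x 130 x 60 mm high that is fixed to the bench. The point is 97 mm above the bench, 7 mm below the bar's top. z is up; x runs along the bar and turns with it: a white line on the bar's top marks its -x end.
- knob (a joint): Angle of the dimmer's knob, rad: 0 = off, the anticlockwise end stop (seen from above), where the white line meets the white mark on the dimmer's top; grows as the knob is turned clockwise (brighter), up to 4.7. It starts 0.7 to 1.5 rad from off and stays where it is left (slight friction).
- dimmer: The blue dimmer, fixed; origin at the centre of its underside on the bench, z up; its -x side is the front with the display.
- uv_box: The UV curing box, fixed to the bench: white open-topped box 200 mm deep (x) x 220 mm wide (y) x 90 mm high. Origin at the centre of its underside, z up; its -x side is the front. The hinge line runs along its y, 100 mm behind the origin (+x) and 97 mm up.
- lid (a joint): Opening angle of the box's lid, rad: 0 = shut (level), 1.047 = 60 degrees, up to 1.9; the front edge rises as it grows. The lid (about 0.6 kg) has no stay: let go below about 90 degrees it falls shut.
- lid_hinge (a point): Middle of the lid's hinge line, at the far (back) edge of the box, 97 mm above the bench. x points straight from the lid's grip to the hinge line, y along the hinge line; x tips down and z tips back with the lid as it opens.
- lid_grip (a point): Centre of the lid's handle: an orange cylinder of 22 mm diameter and 40 mm length lying along y (parallel to the hinge), 245 mm from the hinge line in the plane of the lid and 45 mm ahead of the lid's front edge, carried at its middle by a 12 mm thick stem from the lid. It starts 97 mm above the bench; both 40 mm-apart end faces are free. Axes as for the hinge point: they tip with the lid. The lid is a white frame 12 mm thick with an amber window.
- screen: Black phone screen 145 x 70 x 7 mm lying inside the box, leave it; origin at the centre of its underside.
- phone: Green phone 148 x 72 x 9 mm lying on the bench, leave it; origin at the centre of its underside.
- driver: Screwdriver 160 mm long lying on the bench, leave it.
- brush: Brush 170 mm long lying on the bench, leave it.
- jar: Small jar, 44 mm diameter, 50 mm high, on the bench, leave it; origin under its centre.
- cup: White cup, 72 mm diameter, 85 mm high, on the bench, leave it; origin under its centre.
- part_tray: Blue sorting tray 120 x 160 x 22 mm on the bench, leave it; origin under its centre.
There are look-alikes about, which are no part of the job. Of the things that look like the dimmer, the smallest one is meant.

How it is judged (in metres and radians):
On the way:
1. the dimmer knob is at its off stop while the lid is still shut (value of joint knob below 0.08 rad and value of joint lid below 0.05 rad), for 0.2 s.
At the end, for the whole second after the job is handed in: The fingers still hold the lid (contact force over 0.3 N) open at 60 degrees within 8 degrees (0.907 to 1.187 rad) and steady (under 0.1 rad/s), the knob is at its off stop (under 0.1 rad), and the screen, phone, screwdriver, brush, jar, cup and tray are within 30 mm of where they began (value of joint lid between 0.907 and 1.187 rad and velocity of joint lid between -0.1 and 0.1 rad/s and contact force between the fingers and lid above 0.3 N and value of joint knob below 0.1 rad and distance of each of screen, phone, driver, brush, jar, cup, part_tray from where it was at the start of the episode below 0.03 m); the arm keeps its last pose, push and grip.
It fails at once if the lid is opened (over 0.15 rad) while the lamp is still on (knob over 0.12 rad) (value of joint lid above 0.15 rad and value of joint knob above 0.12 rad).
It fails at once if a bystander is moved by more than 30 mm (distance of any of screen, phone, driver, brush, jar, cup, part_tray from where it was at the start of the episode above 0.03 m).
It also fails if it takes over 58 s, if anything falls off the work surface, if the arm or the gripper's body presses on something with over 40 N, if the wrist force passes 120 N, or if a joint passes its speed limit or range.

## Robot

A 7-joint arm with a two-finger parallel gripper is mounted at the origin on the work surface. World frame = base frame: x ahead of the robot, y to its left, z up, the work surface at z = 0. Lengths are in m, angles in degrees, forces in N, time in s.
With the tool pointing down it reaches from about 0.425 to 0.95 m from the base axis. Payload 4.7 kg.
Tool frame: the origin (TCP) lies on the centre line of the jaws, within the pads' length; the fingertips stand 17 mm ahead of it and the grasp point (between the pads) lies 2 mm behind it (nose_length is the distance from the TCP to the fingertips, in m); z points along the fingers, y is the line along which they close (so a half turn about z gives the same grasp; the last joint's range is limited). The gripper opens to 85 mm and grips with 20 to 120 N. Pads are 22 mm wide; open, the fingers measure 114 mm over their backs; the gripper's body (76 mm by 85 mm) begins 54 mm behind the grasp point. The pads swing forward as they close: fully open they stand 13 mm farther back than shut.
Start: joints at [64.635, 26.849, -2.785, 87.806, 1.381, 65.374, -4.715], TCP at [0.271, -0.618, 0.248] pointing down, gripper open.
Joint ranges: [-148.3, 148.3], [-19.14, 114.17], [-79.39, 73.82], [5.75, 140.21], [-59.74, 239.74], [12.07, 113.84], [-152.46, 152.46]. Speed limits (degrees/s): [147.25, 147.25, 180, 180, 180, 180, 180].

## Interface

Orientations are given as a 3x3 rotation matrix whose columns are the frame's x, y, z axes.
In Python, from bench import get_obs, get_image, close_job, nose_length gives the robot as it stands. The module is installed in compiled form; this text tells all that it offers.
- The arm moves only by the shell command python3 -m jog 'ROWS' [FORCE]. ROWS is JSON, a list of rows, each a list of 3 entries, a list of its own where there are three numbers: the opening, from 0 (shut) to 1 (fully open), then the shift along the tool's x, y, z in m, then the turn about the tool's z in rad. A call has exactly 8 rows; each row shifts and turns the commanded pose from where the row before left it, along the tool's axes as they then stand; what a row does not reach is not made up. A row lasts 1/12 s, in which the tool goes at most 41.7 mm and 7.16 degrees, less where a joint would pass 70% of its speed; a pose out of reach is approached as far as the arm can. A call is refused whole if a number of a shift passes 0.0417 or a number of a turn 0.125, either way. A call with a gripper value outside its range is refused whole. The fingers move at their own pace and stop on an object; FORCE is the grip in N (left out, the last holds). Time passes only in rows, so rows that do not move let the fingers close, or fill a call up. It gives the time, the measured TCP pose, the force, the opening and the grip force at its end, in the units of the state.
- get_obs(): the state, without advancing time (a new reading comes with each control period).
- get_image(name): name is "scene" or "side" or "wrist"; returns a dict with "image" (400x640x3 uint8, red, green, blue), "mtx" (3x3 intrinsics, pixels), "R" (3x3) and "t" (3): a world point X has camera coordinates R X + t. Camera axes: x right, y down, z forward; pixel columns grow to the right and rows downward; lengths in m; the calibration is good to about 2 mm. A picture is of the moment at which its call begins. There is no depth.
- close_job(): hands the job in; it is judged then, once.
The state is a dict: "t": time; "joint_pos": joint angles; "qvel": joint speeds; "tau": joint torques, N m; "position": TCP position; "eef_rot": TCP orientation; "force": force on the tool from outside, world axes, zero at the start; "moment": the same for the moment, N m; "grip_width": finger opening in m; "grip_force": force on a finger pad.
Only numpy, scipy, OpenCV 4.12 (cv2) and the standard library are available. Lean on these libraries where they do the work, as an engineer would, in place of code of your own. Each camera call takes 0.05 s, during which the arm holds its last target. There are 200 camera calls.

## Working session

There is one attempt and no reset: what is moved stays moved. The work goes in short steps, Python scripts to look and compute and a shell command to move; the robot and the scene stay as the last step left them, time stands still between calls to the robot, and variables do not carry over. Pictures are saved under pics/ and viewed, at most 10 in all, crops included, and the job is handed in when it is done.

```bash
mkdir -p pics
cat > h.py <<'E'
import numpy as np, cv2
from bench import *
def cam(n):
    d=get_image(n); d={k:np.array(v) for k,v in d.items()}; return d
def ray(d,u,v,z):
    r=d["R"].T@(np.linalg.inv(d["mtx"])@np.array([u,v,1.])); c=-d["R"].T@d["t"]
    return c+r*(z-c[2])/r[2]
def proj(d,X):
    p=d["mtx"]@(d["R"]@np.array(X)+d["t"]); return p[:2]/p[2]
def save(d,n): cv2.imwrite(f"pics/{n}.png",d["image"][:,:,::-1])
E
python3 - <<'E'
from h import *
o=get_obs(); print(o["position"],np.round(o["eef_rot"],3),o["t"],o["grip_width"])
a=cam("scene");b=cam("side")
save(a,"s1")
save(b,"d1")
np.savez("s1.npz",**a);np.savez("d1.npz",**b)
for d in(a,b): print(-d["R"].T@d["t"],d["R"][2])
E
```

```text
[ 0.27122441 -0.61751815  0.24726556] [[ 0.916  0.402 -0.001]
 [ 0.402 -0.916  0.002]
 [-0.    -0.002 -1.   ]] 0.0 0.0855288229107921
[1.27949921 0.15063065 0.94657547] [-0.64656821 -0.13633219 -0.75057517]
[ 0.2739498  -1.19905319  1.23769508] [ 0.17102001  0.71932198 -0.6732964 ]
```

View pics/s1.png

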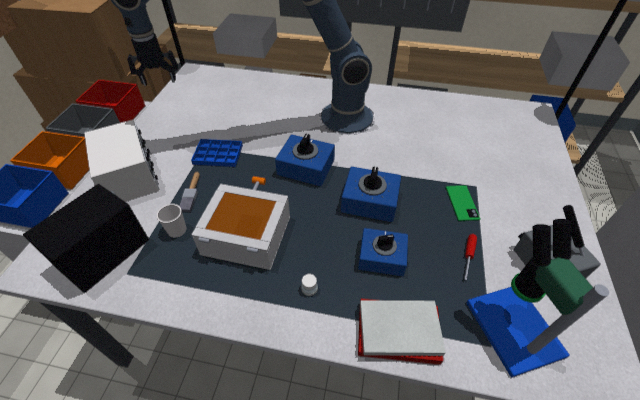

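View pics/d1.png

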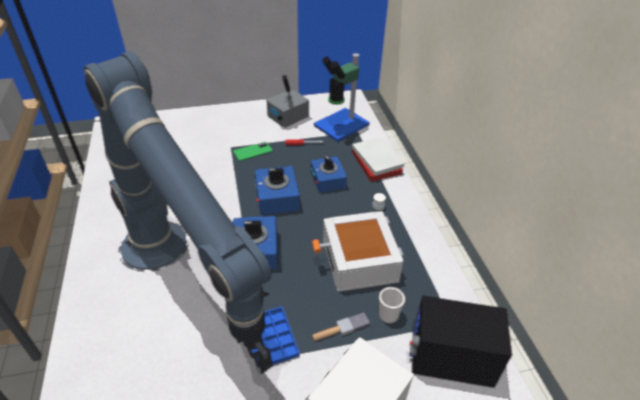

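The scene picture shows three dimmers at (305,158), (371,192) and (385,250). The one at (385,250) looks smallest although it is nearest the camera. The orange handle is at (258,182) and the box at (243,225). In the side view the small dimmer is at (328,173) and the handle at (318,245). Next I measure them.

Run:
```python
from h import *
a=dict(np.load("s1.npz"));b=dict(np.load("d1.npz"))
def comps(d,lo,hi,amin):
    m=cv2.inRange(cv2.cvtColor(d["image"],cv2.COLOR_RGB2HSV),lo,hi)
    return [c for c in cv2.findContours(m,0,2)[0] if cv2.contourArea(c)>amin]
for n,d in(("scene",a),("side",b)):
    for c in comps(d,(100,120,50),(125,255,255),300):
        x,y,w,h=cv2.boundingRect(c)
        if n=="scene" and not(260<x<420): continue
        if n=="side" and not(220<x<340 and 140<y<300): continue
        q=cv2.approxPolyDP(cv2.convexHull(c),3,True)[:,0]
        print(n,(x,y,w,h),[(tuple(map(int,p)),tuple(ray(d,*p,.06)[:2].round(3))) for p in q])
    for c in comps(d,(5,180,180),(18,255,255),15):
        x,y,w,h=cv2.boundingRect(c)
        (u,v)=c[:,0].mean(0)
        if 240<x<410 and 170<y<300: print(n,"orange",(x,y,w,h),cv2.contourArea(c),ray(d,x+w/2,y+h/2,.097).round(3), cv2.minAreaRect(c))
crop=lambda d,x,y,w,h,k:cv2.resize(d["image"][y:y+h,x:x+w,::-1],None,fx=k,fy=k,interpolation=cv2.INTER_CUBIC)
cv2.imwrite("pics/c1.png",np.hstack([crop(a,345,220,80,65,5),crop(b,295,145,80,65,5)]))
cv2.imwrite("pics/c2.png",np.hstack([crop(a,185,170,115,110,3),crop(b,305,200,115,110,3)]))
```

```text
scene (359, 228, 49, 48) [((364, 228), (np.float64(0.602), np.float64(0.145))), ((407, 234), (np.float64(0.598), np.float64(0.27))), ((403, 275), (np.float64(0.736), np.float64(0.267))), ((359, 268), (np.float64(0.739), np.float64(0.149)))]
scene (341, 167, 61, 55) [((351, 167), (np.float64(0.355), np.float64(0.069))), ((401, 176), (np.float64(0.363), np.float64(0.238))), ((392, 221), (np.float64(0.559), np.float64(0.224))), ((341, 210), (np.float64(0.549), np.float64(0.067))), ((342, 192), (np.float64(0.474), np.float64(0.058)))]
scene (275, 135, 59, 51) [((291, 135), (np.float64(0.232), np.float64(-0.174))), ((333, 144), (np.float64(0.25), np.float64(-0.012))), ((332, 161), (np.float64(0.339), np.float64(0.0))), ((321, 185), (np.float64(0.458), np.float64(-0.014))), ((277, 174), (np.float64(0.439), np.float64(-0.168))), ((275, 158), (np.float64(0.365), np.float64(-0.196)))]
scene orange (253, 177, 11, 4) 16.0 [ 0.507 -0.205  0.097] ((257.9864807128906, 178.58106994628906), (10.357135772705078, 2.46598482131958), 9.462322235107422)
side (233, 166, 67, 103) [((292, 166), (np.float64(0.518), np.float64(0.248))), ((299, 207), (np.float64(0.501), np.float64(0.019))), ((276, 267), (np.float64(0.38), np.float64(-0.23))), ((271, 268), (np.float64(0.364), np.float64(-0.23))), ((233, 222), (np.float64(0.269), np.float64(-0.008))), ((256, 169), (np.float64(0.381), np.float64(0.257)))]
side (311, 157, 36, 35) [((337, 157), (np.float64(0.701), np.float64(0.267))), ((346, 175), (np.float64(0.707), np.float64(0.154))), ((345, 187), (np.float64(0.685), np.float64(0.088))), ((319, 191), (np.float64(0.587), np.float64(0.086))), ((311, 161), (np.float64(0.596), np.float64(0.263)))]
side orange (314, 241, 6, 9) 24.0 [ 0.515 -0.202  0.097] ((315.896240234375, 244.8867645263672), (8.51635456085205, 4.258177280426025), 74.05460357666016)
```

View pics/c1.png

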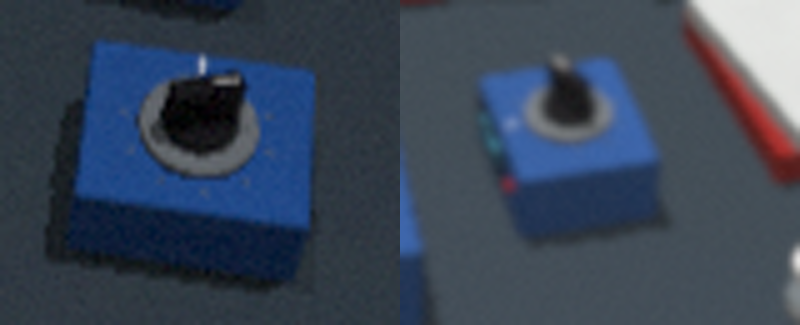

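View pics/c2.png

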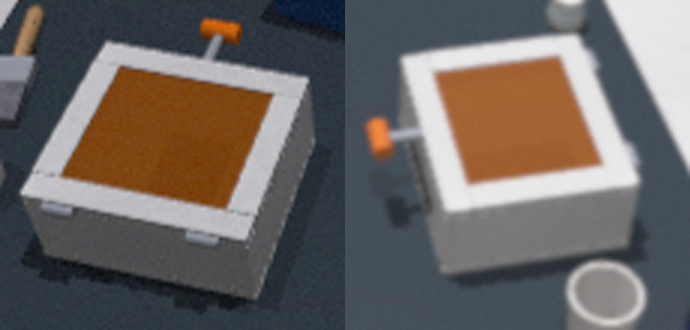

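The smallest dimmer measures about 110 mm by 130 mm, with its centre near (0.65, 0.21). Its white mark is on the robot-facing (-x) side. The knob's white line points to about +y, so it is roughly a quarter turn clockwise of the mark. The handle is near (0.51, -0.20).

```bash
cat >> h.py <<'E'
def totool(P):
    o=get_obs(); return np.array(o["eef_rot"]).T@(np.array(P)-o["position"])
E
python3 - <<'E'
from h import *
a=dict(np.load("s1.npz"));b=dict(np.load("d1.npz"))
s=lambda u,v,z:ray(a,345+u/5-.4,220+v/5-.4,z)
q=lambda u,v,z:ray(b,295+(u-400)/5-.4,145+v/5-.4,z)
C=np.array([s(*p,.06) for p in((95,42),(315,72),(305,228),(77,200))])
D=np.array([q(*p,.06) for p in((478,75),(612,58),(660,158),(510,182))])
for n,K in(("scene",C),("side",D)): print(n,K[:,:2].round(3),K.mean(0).round(3),[round(float(np.linalg.norm(K[i]-K[i-1])),3) for i in range(4)])
print("line scene",s(213,80,.104),s(242,76,.104)," side",q(565,75,.104),q(557,58,.104), "disc",s(200,125,.068),q(568,108,.068))
s=lambda u,v,z:ray(a,185+u/3-.3,170+v/3-.3,z)
q=lambda u,v,z:ray(b,305+(u-345)/3-.3,200+v/3-.3,z)
C=np.array([s(*p,.103) for p in((107,42),(310,77),(250,235),(22,190))])
D=np.array([q(*p,.103) for p in((402,55),(578,36),(638,182),(443,210))])
for n,K in(("scene",C),("side",D)): print(n,K[:,:2].round(3),K.mean(0).round(3),[round(float(np.linalg.norm(K[i]-K[i-1])),3) for i in range(4)])
print("handle",s(221,31,.097),q(379,138,.097),"ends",s(202,28,.097),s(241,34,.097),q(375,120,.097),q(383,156,.097))
print("tool delta to above knob",totool([.65,.206,.25]))
E
```

```text
scene [[0.603 0.144]
 [0.598 0.272]
 [0.705 0.272]
 [0.712 0.148]] [0.654 0.209 0.06 ] [0.11, 0.128, 0.107, 0.124]
side [[0.595 0.272]
 [0.702 0.272]
 [0.707 0.146]
 [0.591 0.142]] [0.649 0.208 0.06 ] [0.13, 0.108, 0.126, 0.116]
line scene [0.6488131  0.21109042 0.104     ] [0.64281348 0.22649319 0.104     ]  side [0.64664588 0.20421793 0.104     ] [0.64561097 0.22566639 0.104     ] disc [0.65449746 0.20922677 0.068     ] [0.65115726 0.20877734 0.068     ]
scene [[ 0.557 -0.312]
 [ 0.56  -0.095]
 [ 0.755 -0.098]
 [ 0.751 -0.319]] [ 0.656 -0.206  0.103] [0.194, 0.218, 0.194, 0.221]
side [[ 0.561 -0.094]
 [ 0.76  -0.105]
 [ 0.752 -0.319]
 [ 0.551 -0.313]] [ 0.656 -0.208  0.103] [0.219, 0.199, 0.214, 0.201]
handle [ 0.51190609 -0.20449391  0.097     ] [ 0.51157593 -0.20192355  0.097     ] ends [ 0.51181776 -0.2254378   0.097     ] [ 0.51177828 -0.18262706  0.097     ] [ 0.5129796  -0.17636443  0.097     ] [ 0.51020572 -0.2268736   0.097     ]
tool delta to above knob [ 0.67795297 -0.60172861 -0.00158337]
```

```bash
python3 -m jog '[[1,[0.0282,-0.0251,0],0],[1,[0.0282,-0.0251,0],0],[1,[0.0282,-0.0251,0],0],[1,[0.0282,-0.0251,0],0],[1,[0.0282,-0.0251,0],0],[1,[0.0282,-0.0251,0],0],[1,[0.0282,-0.0251,0],0],[1,[0.0282,-0.0251,0],0]]'
python3 -m jog '[[1,[0.0282,-0.0251,0],0],[1,[0.0282,-0.0251,0],0],[1,[0.0282,-0.0251,0],0],[1,[0.0282,-0.0251,0],0],[1,[0.0282,-0.0251,0],0],[1,[0.0282,-0.0251,0],0],[1,[0.0282,-0.0251,0],0],[1,[0.0282,-0.0251,0],0]]'
python3 -m jog '[[1,[0.0282,-0.0251,0],0],[1,[0.0282,-0.0251,0],0],[1,[0.0282,-0.0251,0],0],[1,[0.0282,-0.0251,0],0],[1,[0.0282,-0.0251,0],0],[1,[0.0282,-0.0251,0],0],[1,[0.0282,-0.0251,0],0],[1,[0.0282,-0.0251,0],0]]'
python3 -m jog '[[1,[0,0,0],-0.115],[1,[0,0,0],-0.115],[1,[0,0,0],-0.115],[1,[0,0,0],-0.115],[1,[0,0,0],-0.115],[1,[0,0,0],-0.115],[1,[0,0,0],-0.115],[1,[0,0,0],-0.115]]'
python3 -m jog '[[1,[0,0,0],-0.115],[1,[0,0,0],-0.115],[1,[0,0,0],-0.115],[1,[0,0,0],-0.115],[1,[0,0,0],-0.115],[1,[0,0,0],0],[1,[0,0,0],0],[1,[0,0,0],0]]'
python3 - <<'E'
from h import *
o=get_obs(); print(o["position"],np.round(o["eef_rot"],3),o["t"],np.round(o["joint_pos"],1))
a=cam("wrist");save(a,"w1");np.savez("w1.npz",**a); print(-a["R"].T@a["t"],proj(a,[.652,.209,.104]))
E
```

```text
t: 0.77
position: [0.3974, -0.3415, 0.2481]
eef_rot: [[0.916, 0.402, -0.0], [0.402, -0.916, 0.0], [-0.0, -0.0, -1.0]]
force: [0.8, 0.1, -0.4]
grip_width: 0.0854
grip_force: 0.0
t: 1.43
position: [0.5232, -0.0672, 0.2481]
eef_rot: [[0.916, 0.402, -0.0], [0.402, -0.916, -0.0], [-0.0, 0.0, -1.0]]
force: [0.4, 0.2, -0.4]
grip_width: 0.0852
grip_force: 0.0
t: 2.1
position: [0.6492, 0.2071, 0.2477]
eef_rot: [[0.916, 0.402, -0.001], [0.402, -0.916, -0.001], [-0.001, 0.0, -1.0]]
force: [0.5, -1.1, 0.9]
grip_width: 0.0858
grip_force: 0.0
t: 2.77
position: [0.6487, 0.2054, 0.2476]
eef_rot: [[0.229, 0.973, -0.001], [0.973, -0.229, -0.001], [-0.001, -0.001, -1.0]]
force: [0.5, -0.5, -0.9]
grip_width: 0.0856
grip_force: 0.0
t: 3.43
position: [0.6488, 0.2055, 0.248]
eef_rot: [[-0.329, 0.944, -0.0], [0.944, 0.329, -0.0], [-0.0, -0.001, -1.0]]
force: [-0.1, 0.2, -0.7]
grip_width: 0.0855
grip_force: 0.0
[0.64883295 0.2054924  0.24798519] [[-0.329  0.944 -0.   ]
 [ 0.944  0.329 -0.   ]
 [-0.    -0.001 -1.   ]] 3.4333 [  6.4  33.5 -42.6  85.2  23.4  70.4 -20.1]
[0.62633434 0.27156269 0.37380271] [324.19244818 195.28297185]
```

View pics/w1.png

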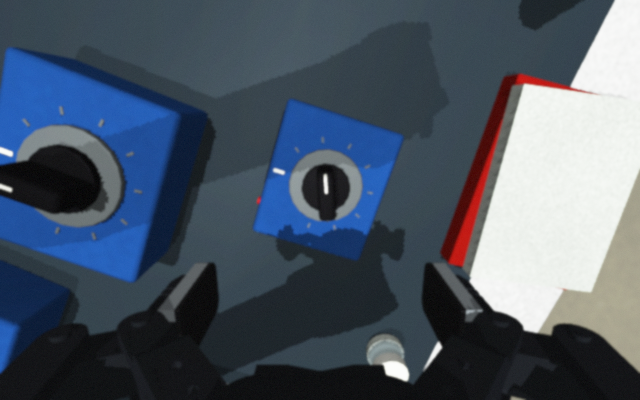

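The wrist picture shows the white line from (325,175) to (326,193), the bar running down to about (328,219) and the white mark at (278,171). The bar is nearly along tool x already. I cast those pixels to angles.

Run:
```python
from h import *
a=dict(np.load("w1.npz"));im=a["image"]
g=cv2.inRange(im,(170,170,170),(255,255,255))[140:240,255:400]
n,l,s,c=cv2.connectedComponentsWithStats(g)
for i in range(1,n):
    if s[i,4]>12: print(s[i],c[i]+[255,140])
ln=np.argwhere(l==l[184-140,325-255])[:,::-1]+[255,140]
P=np.array([ray(a,*p,.104)[:2] for p in ln]); vx,vy,_,_=cv2.fitLine(P.astype(np.float32),2,0,0,0).ravel()
print("line ang",np.degrees(np.arctan2(vy,vx))%180,P.mean(0),P.min(0),P.max(0))
C=np.array([ray(a,*p,.06)[:2] for p in((290,99),(403,134),(360,261),(254,231))]);print(C.round(4),C.mean(0))
m=ray(a,278.5,171,.06)[:2]; print("mark",m)
for A,B in((0,1),(3,2)): print("yaw",np.degrees(np.arctan2(*(C[B]-C[A])[::-1])))
for A,B in((1,2),(0,3)): print("yaw",np.degrees(np.arctan2(*(C[B]-C[A])[::-1])))
# grey disc
hs=cv2.cvtColor(im,cv2.COLOR_RGB2HSV); k=((hs[...,1]<120)).astype(np.uint8); k[:140]=0;k[232:]=0;k[:,:285]=0;k[:,368:]=0
cs=max(cv2.findContours(k,0,2)[0],key=cv2.contourArea); (u,v),r=cv2.minEnclosingCircle(cs); print((u,v),r,ray(a,u,v,.07))
print("bar end",ray(a,328,220,.104))
```

```text
[19 28 10  6 37] [278.40540541 170.91891892]
[69 35  4 19 62] [325.35483871 184.17741935]
line ang 113.178856 [0.64984698 0.2179032 ] [0.64635278 0.21126155] [0.6532266  0.22482505]
[[0.5995 0.2703]
 [0.7038 0.275 ]
 [0.712  0.1472]
 [0.604  0.143 ]] [0.65484012 0.20888516]
mark [0.60891786 0.20666118]
yaw 2.63033886051719
yaw 2.2323367952641293
yaw -86.36929586000933
yaw -87.97702394723485
(325.2272644042969, 185.02272033691406) 36.89316177368164 [0.65295298 0.21038886 0.07      ]
bar end [0.66191541 0.1902841  0.104     ]
```

```bash
python3 -m jog '[[1,[0.0018,0.0056,0],-0.07],[1,[0,0,0.025],0],[1,[0,0,0.025],0],[1,[0,0,0.025],0],[1,[0,0,0.025],0],[1,[0,0,0.025],0],[1,[0,0,0.025],0],[1,[0,0,0],0]]' 40
python3 -m jog '[[0,[0,0,0],0],[0,[0,0,0],0],[0,[0,0,0],0],[0,[0,0,0],0],[0,[0,0,0],0],[0,[0,0,0],0],[0,[0,0,0],0],[0,[0,0,0],0]]' 40
```

```text
t: 4.15
position: [0.6506, 0.2072, 0.0928]
eef_rot: [[-0.396, 0.918, -0.009], [0.918, 0.396, -0.004], [-0.001, -0.01, -1.0]]
force: [-1.2, -1.0, -0.7]
grip_width: 0.0857
grip_force: 0.0
t: 4.82
position: [0.6531, 0.2089, 0.0996]
eef_rot: [[-0.396, 0.918, -0.001], [0.918, 0.396, -0.001], [-0.001, -0.001, -1.0]]
force: [-4.0, -2.0, 6.4]
grip_width: 0.0133
grip_force: 41.3
```

```bash
python3 -m jog '[[0,[0,0,0],-0.1],[0,[0,0,0],-0.1],[0,[0,0,0],-0.1],[0,[0,0,0],-0.1],[0,[0,0,0],-0.1],[0,[0,0,0],-0.1],[0,[0,0,0],-0.1],[0,[0,0,0],-0.1]]'
python3 -m jog '[[0,[0,0,0],-0.1],[0,[0,0,0],-0.1],[0,[0,0,0],-0.1],[0,[0,0,0],-0.06],[0,[0,0,0],-0.04],[0,[0,0,0],0],[0,[0,0,0],0],[0,[0,0,0],0]]'
python3 - <<'E'
from h import *
o=get_obs(); print(o["moment"],np.degrees(np.arctan2(o["eef_rot"][1][0],o["eef_rot"][0][0])),np.round(o["joint_pos"],1))
E
```

```text
t: 5.48
position: [0.6526, 0.2084, 0.0996]
eef_rot: [[-0.936, 0.351, -0.002], [0.351, 0.936, -0.003], [0.001, -0.003, -1.0]]
force: [-4.2, -3.2, 6.1]
grip_width: 0.0135
grip_force: 41.4
t: 6.15
position: [0.6525, 0.2082, 0.0996]
eef_rot: [[-0.999, -0.036, -0.002], [-0.036, 0.999, -0.003], [0.002, -0.003, -1.0]]
force: [-5.6, -3.6, 7.4]
grip_width: 0.0132
grip_force: 41.6
[-0.73087915  1.117029   -0.18452009] -177.9548491976564 [ 12.3  48.  -54.2  91.5  42.5  63.4  38.9]
```

```bash
python3 -m jog '[[0,[0,0,0],-0.03],[0,[0,0,0],-0.03],[0,[0,0,0],-0.03],[0,[0,0,0],-0.03],[0,[0,0,0],0],[0,[0,0,0],0],[0,[0,0,0],0],[0,[0,0,0],0]]'
python3 - <<'E'
from h import *
o=get_obs(); print(o["moment"],np.degrees(np.arctan2(o["eef_rot"][1][0],o["eef_rot"][0][0])),np.round(o["joint_pos"],1))
E
```

```text
t: 6.82
position: [0.6532, 0.2081, 0.0997]
eef_rot: [[-0.989, -0.149, -0.002], [-0.149, 0.989, -0.001], [0.003, -0.001, -1.0]]
force: [-4.7, -2.2, 7.1]
grip_width: 0.0131
grip_force: 87.2
[-0.52336147  0.99812273 -1.74146266] -171.45634405499655 [ 12.9  48.7 -55.6  91.4  43.5  64.   44.8]
```

The moment and grip force jumped, so the knob is at its stop. I release it, rise and check with the wrist camera.

```bash
python3 -m jog '[[1,[0,0,0],0],[1,[0,0,0],0],[1,[0,0,0],0],[1,[0,0,0],0],[1,[0,0,0],0],[1,[0,0,-0.02],0],[1,[0,0,-0.03],0],[1,[0,0,-0.03],0]]'
python3 -m jog '[[1,[0,0,-0.03],0],[1,[0,0,-0.03],0],[1,[0,0,-0.01],0],[1,[0,0,0],0],[1,[0,0,0],0],[1,[0,0,0],0],[1,[0,0,0],0],[1,[0,0,0],0]]'
python3 - <<'E'
from h import *
o=get_obs(); print(np.degrees(np.arctan2(o["eef_rot"][1][0],o["eef_rot"][0][0])),np.round(o["joint_pos"],1))
a=cam("wrist");u,v=map(int,proj(a,[.6535,.209,.104]));print(u,v)
cv2.imwrite("pics/w2.png",cv2.resize(a["image"][max(v-90,0):v+90,max(u-120,0):u+120,::-1],None,fx=3,fy=3));np.savez("w2.npz",**a)
im=a["image"];g=cv2.inRange(im,(150,150,150),(255,255,255))
n,l,s,c=cv2.connectedComponentsWithStats(g)
for i in range(1,n):
    if 12<s[i,4]<300 and abs(c[i]-[u,v]).max()<80:
        for z in(.06,.104):
            P=np.array([ray(a,*p,z)[:2] for p in np.argwhere(l==i)[:,::-1]],np.float32);vx,vy,_,_=cv2.fitLine(P,2,0,0,0).ravel()
            print(c[i],s[i,4],z,P.mean(0),np.degrees(np.arctan2(vy,vx))%180)
E
```

```text
t: 7.48
position: [0.653, 0.209, 0.1781]
eef_rot: [[-0.988, -0.157, -0.002], [-0.157, 0.988, -0.001], [0.002, -0.0, -1.0]]
force: [1.3, 0.4, 0.3]
grip_width: 0.0852
grip_force: 0.0
t: 8.15
position: [0.6532, 0.2087, 0.2464]
eef_rot: [[-0.988, -0.157, -0.003], [-0.157, 0.988, -0.001], [0.003, -0.001, -1.0]]
force: [0.9, 0.5, 0.1]
grip_width: 0.0855
grip_force: 0.0
-170.98635678276025 [ 15.1  41.1 -61.   83.9  36.2  76.4  50.6]
319 198
[325.55102041 137.95918367] 49 0.06 [0.6088993 0.2069236] 1.2956879
[325.55102041 137.95918367] 49 0.104 [0.6055359  0.20569287] 1.2939328
[320.83050847 185.55932203] 59 0.06 [0.65234524 0.20959103] 1.4554949
[320.83050847 185.55932203] 59 0.104 [0.6428635 0.2079846] 1.4519199
```

View pics/w2.png

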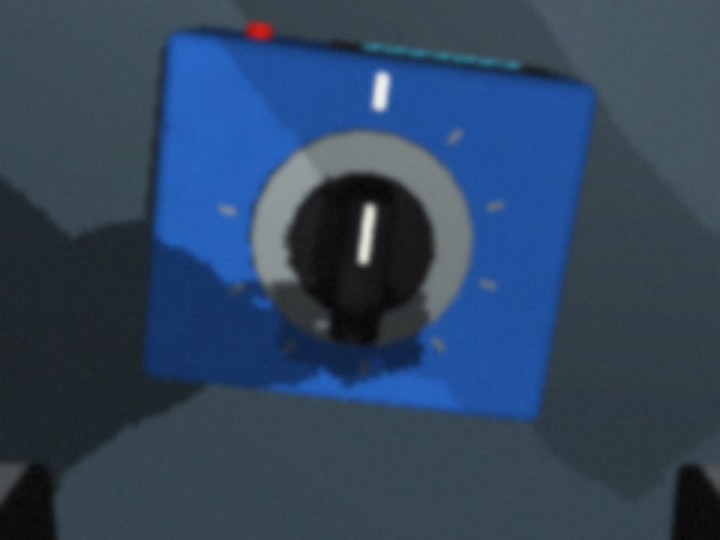

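The wrist picture shows the white line at crop (367,233) lined up with the mark at (380,90), both about 181° in the world, so the knob is off. Now I move above the handle.

```bash
python3 -m jog '[[1,[0.017,-0.0321,0],0],[1,[0.017,-0.0321,0],0],[1,[0.017,-0.0321,0],0],[1,[0.017,-0.0321,0],0],[1,[0.017,-0.0321,0],0],[1,[0.017,-0.0321,0],0],[1,[0.017,-0.0321,0],0],[1,[0.017,-0.0321,0],0]]'
python3 -m jog '[[1,[0.017,-0.0321,0],0],[1,[0.017,-0.0321,0],0],[1,[0.017,-0.0321,0],0],[1,[0.017,-0.0321,0],0],[1,[0,0,0],0.1],[1,[0,0,0],0.09],[1,[0,0,0],0],[1,[0,0,0],0]]'
python3 - <<'E'
from h import *
o=get_obs(); print(np.degrees(np.arctan2(o["eef_rot"][1][0],o["eef_rot"][0][0])),np.round(o["joint_pos"],1))
a=cam("wrist");save(a,"w3");np.savez("w3.npz",**a)
m=cv2.inRange(cv2.cvtColor(a["image"],cv2.COLOR_RGB2HSV),(5,190,130),(18,255,255))
for c in cv2.findContours(m,0,2)[0]:
    if cv2.contourArea(c)>60:
        r=cv2.minAreaRect(c);B=np.array([ray(a,*p,.10)[:2] for p in cv2.boxPoints(r)])
        print(r,B.mean(0),[(np.linalg.norm(B[i]-B[i-1]).round(4),np.degrees(np.arctan2(*(B[i]-B[i-1])[::-1])).round(1)) for i in range(4)])
E
```

```text
t: 8.87
position: [0.5584, -0.0674, 0.2478]
eef_rot: [[-0.988, -0.157, -0.001], [-0.157, 0.988, -0.0], [0.001, 0.0, -1.0]]
force: [0.0, 0.1, 0.2]
grip_width: 0.0853
grip_force: 0.0
t: 9.53
position: [0.5123, -0.203, 0.2482]
eef_rot: [[-1.0, 0.03, -0.0], [0.03, 1.0, -0.0], [0.0, -0.0, -1.0]]
force: [-0.3, -0.5, -0.1]
grip_width: 0.0855
grip_force: 0.0
178.26839265020607 [ 66.7  30.2 -67.9 102.4  30.1  68.3  78. ]
((318.5, 330.5), (97.0, 183.0), 90.0) [ 0.64216761 -0.20784533] [(np.float64(0.104), np.float64(174.0)), (np.float64(0.1612), np.float64(88.3)), (np.float64(0.104), np.float64(2.4)), (np.float64(0.1764), np.float64(-91.7))]
((318.5, 197.5), (25.0, 49.0), 90.0) [ 0.51363723 -0.20381694] [(np.float64(0.0212), np.float64(177.1)), (np.float64(0.0398), np.float64(88.3)), (np.float64(0.0212), np.float64(-0.7)), (np.float64(0.0406), np.float64(-91.7))]
```

View pics/w3.png

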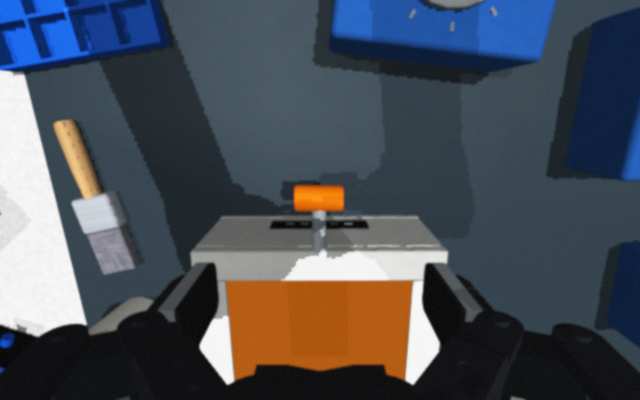

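The wrist picture shows the handle at (318,197), 40 mm by 21 mm, square to the jaws and directly below the TCP. Joint 3 is drifting towards its limit, so I use the half-turn-equivalent grasp.

```bash
python3 -m jog '[[1,[0,0,0],0.121],[1,[0,0,0],0.121],[1,[0,0,0],0.121],[1,[0,0,0],0.121],[1,[0,0,0],0.121],[1,[0,0,0],0.121],[1,[0,0,0],0.121],[1,[0,0,0],0.121]]' >/dev/null
python3 -m jog '[[1,[0,0,0],0.121],[1,[0,0,0],0.121],[1,[0,0,0],0.121],[1,[0,0,0],0.121],[1,[0,0,0],0.121],[1,[0,0,0],0.121],[1,[0,0,0],0.121],[1,[0,0,0],0.121]]' >/dev/null
python3 -m jog '[[1,[0,0,0],0.121],[1,[0,0,0],0.121],[1,[0,0,0],0.121],[1,[0,0,0],0.121],[1,[0,0,0],0.121],[1,[0,0,0],0.121],[1,[0,0,0],0.121],[1,[0,0,0],0.121]]' >/dev/null
python3 -m jog '[[1,[0,0,0],0.121],[1,[0,0,0],0.117],[1,[0,0,0],0],[1,[0,0,0],0],[1,[0,0,0],0],[1,[0,0,0],0],[1,[0,0,0],0],[1,[0,0,0],0]]'
python3 - <<'E'
from h import *
o=get_obs(); print(np.degrees(np.arctan2(o["eef_rot"][1][0],o["eef_rot"][0][0])),np.round(o["joint_pos"],1),totool([.513,-.204,.099]))
E
```

```text
t: 12.25
position: [0.5124, -0.2032, 0.2483]
eef_rot: [[0.999, -0.032, -0.0], [-0.032, -0.999, 0.0], [-0.0, -0.0, -1.0]]
force: [-0.4, 0.1, -0.4]
grip_width: 0.085
grip_force: 0.0
-1.8538969732457087 [ 40.2  17.7 -28.4 103.6   9.5  61.  -83.6] [0.00063354 0.00079    0.14927179]
```

```bash
python3 -m jog '[[1,[0.0006,0.0008,0.025],0],[1,[0,0,0.025],0],[1,[0,0,0.025],0],[1,[0,0,0.025],0],[1,[0,0,0.025],0],[1,[0,0,0.025],0],[1,[0,0,0.004],0],[1,[0,0,0],0]]' 80
python3 -m jog '[[0,[0,0,0],0],[0,[0,0,0],0],[0,[0,0,0],0],[0,[0,0,0],0],[0,[0,0,0],0],[0,[0,0,0],0],[0,[0,0,0],0],[0,[0,0,0],0]]' 80
python3 - <<'E'
from h import *
r=.245
P=lambda t:np.array([-r*np.cos(t),r*np.sin(t)])
n=32; A=np.array([P(np.radians(60)*i/n) for i in range(n+1)]);print(np.diff(A,axis=0).round(4).tolist()); print(A[-1]-A[0])
E
```

```text
t: 12.92
position: [0.512, -0.2037, 0.093]
eef_rot: [[0.999, -0.033, -0.003], [-0.033, -0.999, 0.001], [-0.003, -0.001, -1.0]]
force: [0.7, 0.8, 0.4]
grip_width: 0.0856
grip_force: 0.0
t: 13.58
position: [0.5138, -0.2042, 0.096]
eef_rot: [[0.999, -0.033, 0.002], [-0.033, -0.999, -0.001], [0.002, 0.001, -1.0]]
force: [-1.5, 0.1, 6.2]
grip_width: 0.0388
grip_force: 80.1
[[0.0001, 0.008], [0.0004, 0.008], [0.0007, 0.008], [0.0009, 0.008], [0.0012, 0.0079], [0.0014, 0.0079], [0.0017, 0.0078], [0.0019, 0.0078], [0.0022, 0.0077], [0.0025, 0.0076], [0.0027, 0.0075], [0.0029, 0.0075], [0.0032, 0.0074], [0.0034, 0.0072], [0.0037, 0.0071], [0.0039, 0.007], [0.0041, 0.0069], [0.0043, 0.0067], [0.0046, 0.0066], [0.0048, 0.0064], [0.005, 0.0063], [0.0052, 0.0061], [0.0054, 0.0059], [0.0056, 0.0058], [0.0058, 0.0056], [0.0059, 0.0054], [0.0061, 0.0052], [0.0063, 0.005], [0.0064, 0.0048], [0.0066, 0.0046], [0.0067, 0.0043], [0.0069, 0.0041]]
[0.1225     0.21217622]
```

```bash
python3 -m jog '[[0,[0.0001,0,-0.008],0],[0,[0.0004,0,-0.008],0],[0,[0.0007,0,-0.008],0],[0,[0.0009,0,-0.008],0],[0,[0.0012,0,-0.0079],0],[0,[0.0014,0,-0.0079],0],[0,[0.0017,0,-0.0078],0],[0,[0.0019,0,-0.0078],0]]'
python3 - <<'E'
from h import *
o=get_obs(); print(np.round(o["joint_pos"],1),o["moment"])
E
```

```text
t: 14.25
position: [0.5222, -0.2044, 0.1584]
eef_rot: [[0.999, -0.032, 0.002], [-0.032, -0.999, -0.0], [0.002, 0.0, -1.0]]
force: [6.7, -2.2, -8.3]
grip_width: 0.0385
grip_force: 81.1
[ 38.   24.2 -26.8 107.8  13.8  51.  -87.4] [-0.29483497 -0.50430924  0.07674838]
```

Following the arc well; continuing.

```bash
python3 -m jog '[[0,[0.0022,0,-0.0077],0],[0,[0.0025,0,-0.0076],0],[0,[0.0027,0,-0.0075],0],[0,[0.0029,0,-0.0075],0],[0,[0.0032,0,-0.0074],0],[0,[0.0034,0,-0.0072],0],[0,[0.0037,0,-0.0071],0],[0,[0.0039,0,-0.007],0]]'
python3 -m jog '[[0,[0.0041,0,-0.0069],0],[0,[0.0043,0,-0.0067],0],[0,[0.0046,0,-0.0066],0],[0,[0.0048,0,-0.0064],0],[0,[0.005,0,-0.0063],0],[0,[0.0052,0,-0.0061],0],[0,[0.0054,0,-0.0059],0],[0,[0.0056,0,-0.0058],0]]'
python3 - <<'E'
from h import *
o=get_obs(); print(np.round(o["joint_pos"],1),o["moment"])
E
```

```text
t: 14.92
position: [0.5457, -0.2051, 0.2164]
eef_rot: [[0.999, -0.032, -0.0], [-0.032, -0.999, 0.0], [-0.0, -0.0, -1.0]]
force: [6.4, -1.3, -9.4]
grip_width: 0.0386
grip_force: 81.4
t: 15.58
position: [0.5845, -0.2062, 0.2677]
eef_rot: [[0.999, -0.033, -0.002], [-0.033, -0.999, 0.001], [-0.002, -0.0, -1.0]]
force: [0.3, -0.8, -7.1]
grip_width: 0.0389
grip_force: 81.2
[ 36.   23.3 -27.7  93.2  11.6  66.5 -86.4] [ 0.11142515  0.69354309 -0.12281543]
```

```bash
python3 -m jog '[[0,[0.0058,0,-0.0056],0],[0,[0.0059,0,-0.0054],0],[0,[0.0061,0,-0.0052],0],[0,[0.0063,0,-0.005],0],[0,[0.0064,0,-0.0048],0],[0,[0.0066,0,-0.0046],0],[0,[0.0067,0,-0.0043],0],[0,[0.0069,0,-0.0041],0]]'
python3 -m jog '[[0,[0,0,0],0],[0,[0,0,0],0],[0,[0,0,0],0],[0,[0,0,0],0],[0,[0,0,0],0],[0,[0,0,0],0],[0,[0,0,0],0],[0,[0,0,0],0]]'
python3 - <<'E'
from h import *
o=get_obs(); print(o["qvel"]); p=np.array(o["position"])-[0,0,-.002]
for h in(.756,.758): print(np.degrees(np.arctan2(p[2]-.097,h-p[0])),np.hypot(p[2]-.097,h-p[0]))
a=cam("scene");b=cam("side");cv2.imwrite("pics/e.png",np.hstack([cv2.resize(d["image"][y:y+200,x:x+200,::-1],None,fx=2,fy=2) for d,x,y in((a,160,80),(b,220,120))]))
E
```

```text
t: 16.25
position: [0.636, -0.2076, 0.3067]
eef_rot: [[0.999, -0.033, -0.0], [-0.033, -0.999, 0.001], [-0.001, -0.001, -1.0]]
force: [-0.3, 2.2, -7.4]
grip_width: 0.0386
grip_force: 81.3
t: 16.92
position: [0.6355, -0.2076, 0.3063]
eef_rot: [[0.999, -0.033, 0.0], [-0.033, -0.999, 0.001], [0.0, -0.001, -1.0]]
force: [2.5, 3.3, -9.2]
grip_width: 0.0385
grip_force: 81.9
[ 0.00692315 -0.03420334 -0.01514532 -0.10616196  0.02085468  0.07017368
  0.03624074]
60.29960929254062 0.24320745053523013
59.89200718951396 0.24420455916421857
```

View pics/e.png

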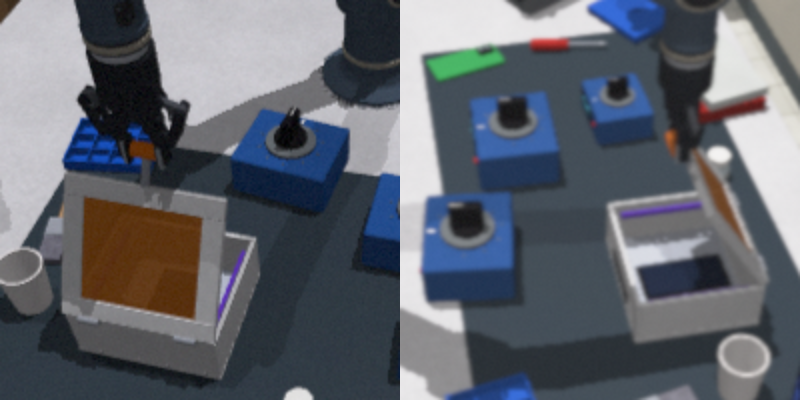

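Both views show the lid standing open at about 60°. The handle is still in the jaws, at crop (145,148) in the scene view and (670,143) in the side view. Everything else is in place. The lid is steady at a radius of 0.244 m and 60°, so I hand in.

```bash
python3 -c "
from bench import *
print(close_job())"
```

```text
the job is handed in; nothing more can be done
None
```

I turned the blue dimmer's knob to its off stop with the box still shut, then opened the lid to about 60°, and handed in at about 17 s with the gripper still holding it; nothing else looked moved, and no verdict was shown.

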